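# Open the offcut canister's bayonet lid, park it by its pointer and bin the offcut

### The arm

A 7-joint arm with a two-finger parallel gripper is mounted at the origin on the work surface; the furniture and walls round the work are solid. World frame = base frame: x ahead of the robot, y to its left, z up, the work surface at z = 0. Lengths are in m, angles in rad, forces in N, time in s.
With the tool pointing down it reaches from about 0.4 to 0.9 m from the base axis. Payload 5.5 kg.
Tool frame: the origin (TCP) lies midway between the tips of the shut fingers; the grasp point (between the pads) lies 19 mm behind it; z points along the fingers, x is the direction in which the jaws open and shut, and the axes are right-handed (so a half turn about z gives the same grasp; the last joint's range is limited). The gripper opens to 92 mm and grips with 3 to 60 N. Pads are 19 mm wide; open, the fingers measure 130 mm over their backs; the gripper's body (75 mm by 190 mm) begins 47 mm behind the grasp point.
Start: joints at [1.484, 0.501, -0.427, 1.55, 0.221, 1.138, -0.21], TCP at [0.223, -0.611, 0.227] pointing down, gripper open.
Joint ranges: [-2.88, 2.88], [-0.31, 2.03], [-1.54, 1.56], [0.2, 2.42], [-1.41, 4.55], [0.19, 2.02], [-2.57, 2.57]. Speed limits (rad/s): [2.57, 2.57, 3.14, 3.14, 3.14, 3.14, 3.14].

### API

Orientations are given as a rotation vector (axis times angle).
In Python, from workcell import bot gives the robot as it stands. The module is installed in compiled form; this text tells all that it offers.
- The arm moves only by the tool drive_tool, never from a script. Its argument "steps" is one flat list of numbers, 7 for each row, row after row: the opening, from 0 (shut) to 1 (fully open), then the shift along the tool's x, y, z in m, then the turn, a rotation vector about the tool's x, y, z in rad. In form: [fingers, tx, ty, tz, rx, ry, rz, fingers, tx, ty, tz, rx, ry, rz, ...]. A call has exactly 10 rows; each row is the pose to reach, as a shift and turn from the pose commanded when the call began, along the tool's axes at that moment; what a row does not reach only later rows make up. A row lasts 1/12 s, in which the tool goes at most 41.7 mm and 7.16 degrees, less where a joint would pass 70% of its speed; a pose out of reach is approached as far as the arm can. A call with a gripper value outside its range is refused whole. The fingers move at their own pace and stop on an object; the grip force is fixed at half the most. Time passes only in rows, so rows that repeat a pose let the fingers close, or fill a call up. It gives the time, the measured TCP pose, the force and the opening at its end, in the units of the state.
- bot.sense(): the state, without advancing time (a new reading comes with each control period).
- bot.grab_frame(name): name is "scene" or "top" or "wrist"; returns the picture (420x560x3 uint8, red, green, blue); there is no depth.
- bot.camera_model(name): a dict with "vfov" (degrees; the focal length in pixels is half the picture's height over the tangent of half this angle, whatever the lens; pixels are square), "cx", "cy" (the principal point, pixels), "dist_coeffs" ([k1, k2, p1, p2, k3] as OpenCV has them; the pictures are not rectified), "rvec" (rotation vector, rad) and "tvec" (3), from world to camera coordinates, as OpenCV has them; the wrist camera has in their place "hand_eye" (4x4, takes a point from camera to tool coordinates, whose origin is the TCP and whose axes are the tool frame's). Camera axes: x right, y down, z forward; pixel columns grow to the right and rows downward; lengths in m; the calibration is good to about 2 mm. A picture is of the moment at which its call begins: read the wrist's pose just before it. camera_model takes no time and is no camera call.
- bot.finish_job(): hands the job in, once; it reports no verdict.
The state is a dict: "clock": time; "qpos": joint angles; "dq": joint speeds; "joint_efforts": joint torques, N m; "tcp_pos": TCP position; "tool_rot": TCP orientation; "wrist_force": force on the tool from outside, world axes, zero at the start; "wrist_torque": the same for the moment, N m; "grip_width": finger opening in m.
Only numpy, scipy, OpenCV 4.12 (cv2) and the standard library are available. Lean on these libraries where they do the work, as an engineer would, in place of code of your own. Each camera call takes 0.05 s, during which the arm holds its last target.

### The job

Bin the foam offcut that lies by itself on the bare wood to the robot's left: turn the orange lid of the offcut canister anticlockwise until its white pointer faces the green mark on the canister's rim, and lift it free. Set the lid down, handle up, in the middle of the round black pad with its white pointer facing the pad's green mark, let go of it, then put that pale green block into the canister. Leave the glue bottle and the tape measure where they are.

Things in the scene. Friction and masses are not known exactly. Their poses are not given: they have to be found in the camera images.
- canister: Offcut canister: grey round tub with a black rim, fixed to the bench, 172 mm across the rim, 120 mm high. Origin: centre of its underside, on the bench; z up; -x points to the green mark on its rim. At +x a hose stub stands out 28 mm from the wall, its centre 75 mm up. Inside it is 152 mm wide, floor 6 mm above the bench.
- canister_mouth (a point): Centre of the canister's mouth, level with the rim's top, 120 mm above the bench. Lid off, the mouth is 128 mm across, in a flange 8 mm thick with three slots 120 degrees apart for the lid's lugs. The lugs pass up only while the lid's pointer is within about 6 degrees of the green mark (lid and canister x axes parallel).
- canister_mark (a point): The green mark on top of the canister's rim, 83 mm from its axis on its -x side. The lid starts locked, its pointer 35 to 60 degrees clockwise of this mark seen from above, so it is opened by turning it anticlockwise (+z). A stop inside ends that turn about 3 degrees past the mark. It turns freely, against light friction only.
- lid_grip (a point): Grip point of the loose lid (0.3 kg): on its axis, at the middle of the black handle bar on top. The bar is 90 mm long along the lid's x, 18 mm thick (y), 42 mm high; the point is 17 mm below its top, 25 mm above the orange disc. On the canister it is 153 mm above the bench; locked, the lid lifts only about 4 mm. Axes are the lid's: z up, -x to its white pointer.
- lid_pointer (a point): Outer end of the white pointer on top of the lid, 76 mm from the lid's axis on its -x side. The lid is an orange disc 156 mm in diameter, 8 mm thick; below it a plug 122 mm in diameter with three lugs (142 mm over the lugs) reaches down 22 mm. Parked, it stands on the plug's flat underside, the grip point 55 mm above what it stands on.
- pad: Parking pad for the lid: a black rubber disc fixed to the bench, 200 mm in diameter, 8 mm thick, with a thin white ring of 178 mm diameter. Origin: centre of its underside, on the bench; z up; its -x axis points from the centre to its green mark.
- pad_center (a point): Centre of the pad's top face, 8 mm above the bench.
- pad_mark (a point): The green mark near the edge of the pad's top face, 89.5 mm from its centre on its -x side.
- offcut_center (a point): Centre (16 mm up) of the loose pale green foam block, about 96 x 51 x 32 mm overall, lying flat by itself to the robot's left. Its long side lies along its x axis, z up as at the start. It is slightly skewed: its two long faces are parallel, 43 mm apart, nearly upright, and run 5 degrees anticlockwise of its x axis.
- glue_bottle: Bystander: white glue bottle with orange cap and band, 69 mm in diameter, 196 mm high, standing at the back. Origin: centre of its underside.
- tape_measure: Bystander: yellow and black tape measure, 86 x 104 x 35 mm, lying at the back. Origin: centre of its underside.
Mind the look-alikes: they are no part of the job. Of the things like the part that bears lid_grip, leave any that is purple or yellow; of the rest the larger one is meant.

How it is judged:
On the way, in this order (a step that is already met when the one before it is completed fails the run):
1. the lid, still seated on the canister, is turned until its pointer faces the green mark (within 9 degrees) (angle between the x axis of lid_grip and the x axis of canister, either way round below 0.157 rad and horizontal distance between lid_grip and canister_mouth below 0.01 m and z of lid_grip in the frame of canister below 0.161 m), for 0.1 s.
2. the lid is lifted clear above the canister's mouth, roughly level (z of lid_grip in the frame of canister above 0.18 m and horizontal distance between lid_grip and canister_mouth below 0.05 m and angle between lid_grip's own z axis and vertical below 0.3 rad), for 0.05 s.
3. the lid is lowered onto the pad while still held (z of lid_grip in the frame of pad_center below 0.061 m and horizontal distance between lid_grip and pad_center below 0.03 m and angle between lid_grip's own z axis and vertical below 0.15 rad and contact force between the fingers and lid above 1 N), for 0.05 s.
4. the lid stands released on the pad, within 20 mm of its centre, its pointer within 12 degrees of the pad's mark (z of lid_grip in the frame of pad_center below 0.058 m and horizontal distance between lid_grip and pad_center below 0.02 m and angle between the x axis of lid_grip and the x axis of pad, either way round below 0.21 rad and x of lid_pointer in the frame of pad below -0.04 m and angle between lid_grip's own z axis and vertical below 0.1 rad and contact force between the fingers and lid below 0.3 N), for 0.2 s.
At the end, for the whole second after the job is handed in: The lid stands level and at rest on the pad, handle up, its axis within 20 mm of the pad's centre and its pointer within 12 degrees of the pad's green mark; the foam offcut lies at rest inside the canister, its centre at least 30 mm below the rim (z of offcut_center in the frame of canister between 0 and 0.09 m and horizontal distance between offcut_center and canister_mouth below 0.07 m and linear speed of each of offcut, lid below 0.03 m/s and z of lid_grip in the frame of pad_center below 0.058 m and horizontal distance between lid_grip and pad_center below 0.02 m and angle between the x axis of lid_grip and the x axis of pad, either way round below 0.21 rad and x of lid_pointer in the frame of pad below -0.04 m and angle between lid_grip's own z axis and vertical below 0.1 rad); the robot touches nothing.
It fails at once if the glue bottle is pushed more than 30 mm or knocked over (distance of glue_bottle from where it was at the start of the episode above 0.03 m or angle between glue_bottle's own z axis and vertical above 0.4 rad).
It fails at once if the tape measure is pushed more than 30 mm (distance of tape_measure from where it was at the start of the episode above 0.03 m).
It also fails if it takes over 54 s, if anything falls off the work surface, if the arm or the gripper's body presses on something with over 40 N, if the wrist force passes 120 N, or if a joint passes its speed limit or range.

## Working session

There is one attempt and no reset: what is moved stays moved. The work goes in short steps, Python scripts to look and compute and a tool call to move; the robot and the scene stay as the last step left them, time stands still between calls to the robot, and variables do not carry over. Pictures are saved under pics/ and viewed, and the job is handed in when it is done.

Besides the shell and the picture viewer there is one more tool, called after "Call:" by a JSON object that holds its "name" and its "arguments", one argument or row to a line. drive_tool: Moves the arm, as the interface text tells. Its arguments: {"type":"object","properties":{"steps":{"type":"array","items":{"type":"number"}}},"required":["steps"]}

```bash
mkdir -p pics; ls
python3 - <<'E'
from workcell import bot
import cv2,json
s=bot.sense(); print(s)
for n in ["scene","top","wrist"]:
    im=bot.grab_frame(n); cv2.imwrite(f"pics/{n}0.png",im[:,:,::-1]); print(n,bot.camera_model(n))
E
```

```text
pics
{'clock': 0.0, 'qpos': array([ 1.48417141,  0.50186439, -0.42677875,  1.55147461,  0.22081907,
        1.13831132, -0.21027733]), 'dq': array([ 0.0008605 , -0.00016941,  0.00062512, -0.00034786,  0.00042355,
        0.00080173,  0.00049323]), 'joint_efforts': array([ 4.73797991e-04, -5.66581428e+01, -5.81547797e+00, -2.79105198e+01,
       -6.82962709e-02,  3.07266705e-02,  1.93052460e-04]), 'tcp_pos': array([ 0.22247501, -0.60997327,  0.22565666]), 'tool_rot': array([-2.57323034e+00,  1.80018783e+00,  2.52986300e-03]), 'wrist_force': array([-0.04510558, -0.56173322,  0.18730656]), 'wrist_torque': array([-0.01593221, -0.04091418,  0.03786669]), 'grip_width': 0.09174753892843658}
scene {'vfov': 44.88901572108872, 'cx': 281.8310931871734, 'cy': 211.27331413711582, 'dist_coeffs': array([-0.14828421,  0.        ,  0.        ,  0.        ,  0.        ]), 'rvec': array([ 1.40291676, -2.2512156 ,  0.83161297]), 'tvec': array([0.2455273 , 0.40393468, 1.4848199 ])}
top {'vfov': 56.03930183659312, 'cx': 273.29855223422277, 'cy': 206.8572612603519, 'dist_coeffs': array([-0.03160113,  0.        ,  0.        ,  0.        ,  0.        ]), 'rvec': array([ 2.09690635, -2.15704115,  0.20351266]), 'tvec': array([0.02727502, 0.52400027, 1.28664537])}
wrist {'vfov': 70.53976149098567, 'cx': 279.555629224426, 'cy': 202.88919283473305, 'dist_coeffs': array([-0.01856718,  0.        ,  0.        ,  0.        ,  0.        ]), 'hand_eye': array([[ 9.99999769e-01,  5.49906924e-04,  3.99220705e-04,
        -1.65275903e-04],
       [-6.37722394e-04,  9.62342919e-01,  2.71837635e-01,
        -7.37322764e-02],
       [-2.34701821e-04, -2.71837827e-01,  9.62343047e-01,
        -1.58511816e-01],
       [ 0.00000000e+00,  0.00000000e+00,  0.00000000e+00,
         1.00000000e+00]])}
```

View pics/top0.png

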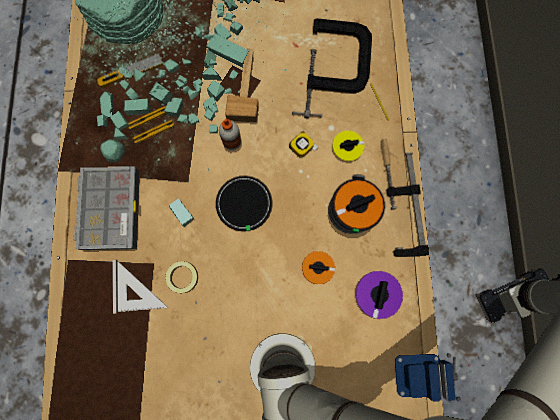

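View pics/scene0.png

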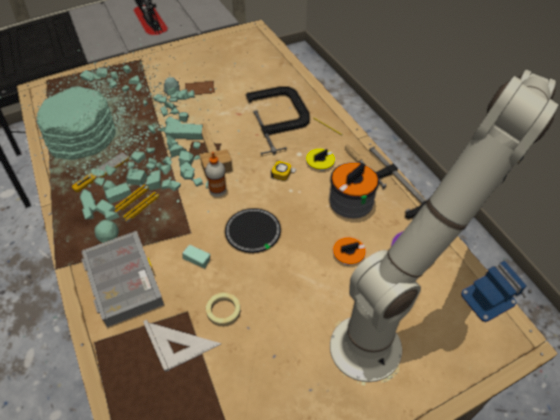

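View pics/wrist0.png

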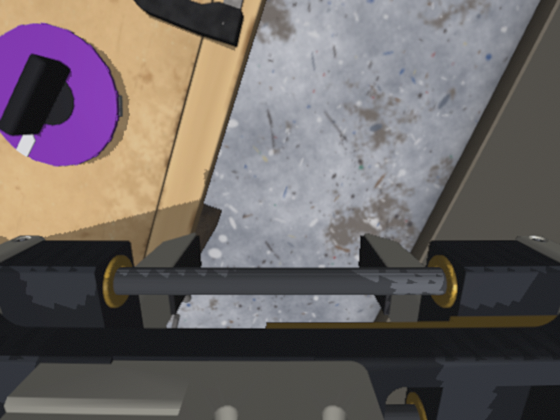

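The top view shows the canister with the orange lid near (358,204), the pad near (244,203), the lone offcut at (181,212) and the bottle at (230,133). The tape measure is at (302,144). The look-alikes are yellow at (347,145), small orange at (318,267) and purple at (379,295). I'll zoom in next.

```bash
cat > h.py <<'E'
import numpy as np,cv2
from scipy.spatial.transform import Rotation as R
from workcell import bot
def K(m):
    f=210/np.tan(np.radians(m['vfov'])/2); return np.array([[f,0,m['cx']],[0,f,m['cy']],[0,0,1]])
def pose(n,state=None):
    m=bot.camera_model(n)
    if n!='wrist':
        Rm=cv2.Rodrigues(m['rvec'])[0]; return m,Rm,np.array(m['tvec'])
    T=np.eye(4);T[:3,:3]=R.from_rotvec(state['tool_rot']).as_matrix();T[:3,3]=state['tcp_pos']
    C=np.linalg.inv(T@m['hand_eye']); return m,C[:3,:3],C[:3,3]
def px2w(n,uv,z,state=None):
    m,Rm,t=pose(n,state)
    p=cv2.undistortPoints(np.array(uv,float).reshape(-1,1,2),K(m),np.array(m['dist_coeffs'])).reshape(-1,2)
    d=np.c_[p,np.ones(len(p))]@Rm; c=-Rm.T@t
    z=np.broadcast_to(z,len(p)); return c+d*((z-c[2])/d[:,2])[:,None]
def w2px(n,P,state=None):
    m,Rm,t=pose(n,state)
    return cv2.projectPoints(np.array(P,float).reshape(-1,3),cv2.Rodrigues(Rm)[0],t,K(m),np.array(m['dist_coeffs']))[0].reshape(-1,2)
E
python3 - <<'E'
import cv2
im=cv2.imread('pics/top0.png')
cv2.imwrite('pics/z1.png',cv2.resize(im[165:250,150:400],None,fx=3.2,fy=3.2,interpolation=cv2.INTER_CUBIC))
cv2.imwrite('pics/z2.png',cv2.resize(im[165:245,315:395],None,fx=7,fy=7,interpolation=cv2.INTER_CUBIC))
E
```

```text
(no output)
```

View pics/z1.png

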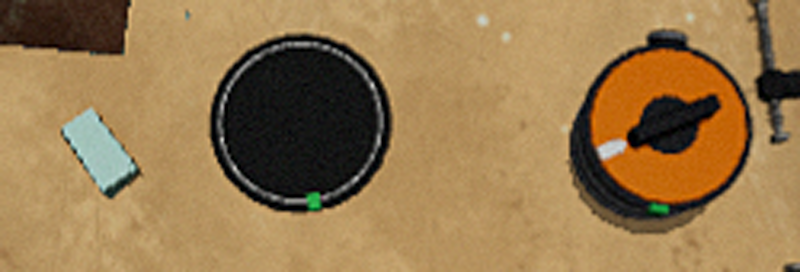

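View pics/z2.png

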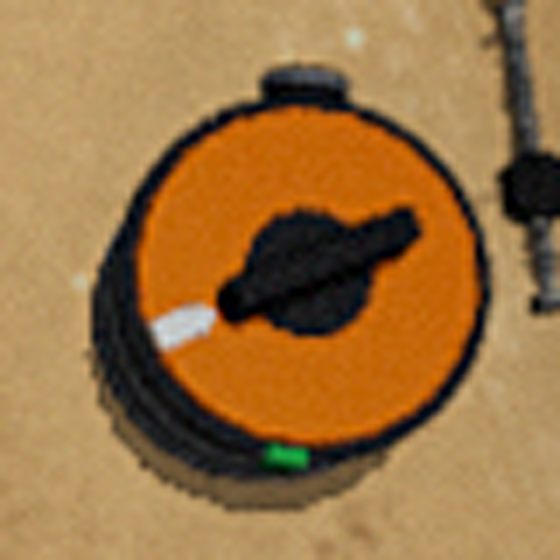

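Run:
```python
from h import *
im=cv2.imread('pics/top0.png');hsv=cv2.cvtColor(im,cv2.COLOR_BGR2HSV)
def circ(P):
    A=np.c_[2*P[:,:2],np.ones(len(P))];s=np.linalg.lstsq(A,(P[:,:2]**2).sum(1),rcond=None)[0]
    return s[:2],np.sqrt(s[2]+s[0]**2+s[1]**2)
def roi(m,x0,x1,y0,y1):
    o=np.zeros_like(m);o[y0:y1,x0:x1]=m[y0:y1,x0:x1];return o
# lid
m=roi(cv2.inRange(hsv,(5,150,150),(20,255,255)),320,395,165,240)
c=max(cv2.findContours(m,cv2.RETR_EXTERNAL,cv2.CHAIN_APPROX_NONE)[0],key=cv2.contourArea)
h=cv2.convexHull(c).reshape(-1,2)
P=px2w('top',h,.128);cc,r=circ(P);print('lid',cc,r)
def cen(m,z):
    ys,xs=np.nonzero(m);return px2w('top',[[xs.mean(),ys.mean()]],z)[0],len(xs)
g=cv2.inRange(hsv,(50,130,80),(75,255,255))
cm,n=cen(roi(g,340,380,220,240),.12);pm,n2=cen(roi(g,235,260,220,240),.008);print(cm,n,pm,n2)
w=cv2.inRange(hsv,(0,0,170),(180,60,255))
wp,n3=cen(roi(w,333,350,200,220),.128);print('ptr',wp,n3)
# pad: dark
d=roi(cv2.inRange(hsv,(0,0,0),(180,255,70)),205,280,165,240)
c=max(cv2.findContours(d,cv2.RETR_EXTERNAL,cv2.CHAIN_APPROX_NONE)[0],key=cv2.contourArea)
P=px2w('top',cv2.convexHull(c).reshape(-1,2),.006);pc,r=circ(P);print('pad',pc,r)
a=lambda p,c:np.degrees(np.arctan2(*(p[:2]-c)[::-1]))
print('can mark ang',a(cm,cc),np.linalg.norm(cm[:2]-cc),'ptr',a(wp,cc),np.linalg.norm(wp[:2]-cc),'pad',a(pm,pc),np.linalg.norm(pm[:2]-pc))
# offcut
o=roi(cv2.inRange(hsv,(70,25,120),(95,130,255)),165,197,195,230)
c=max(cv2.findContours(o,cv2.RETR_EXTERNAL,cv2.CHAIN_APPROX_NONE)[0],key=cv2.contourArea).reshape(-1,2)
P=px2w('top',c,.032)[:,:2].astype(np.float32);print(cv2.minAreaRect(P), len(P))
print('hose',px2w('top',[[315/1.,0]],.1)[0] if 0 else px2w('top',[[315+305/7,165+80/7]],.08))
for p,z in(((230,120),.19),((230,143),0),((302,144),.03)):print(px2w('top',[p],z))
# bar endpoints
print(px2w('top',[[315+235/7,165+305/7],[315+408/7,165+225/7]],.17))
```

```text
lid [ 0.51276882 -0.25899676] 0.07687299902181804
[ 0.43026202 -0.24604802  0.12      ] 16 [0.46210677 0.1027814  0.008     ] 22
ptr [ 0.49053898 -0.20044352  0.128     ] 33
pad [0.54955624 0.11591117] 0.09829594715319337
can mark ang 171.0806708059134 0.08351671374586832 ptr 110.78934648151746 0.06263104620101646 pad -171.4613234804595 0.08842963367159573
((0.5219601988792419, 0.3307279944419861), (0.08247770369052887, 0.042954687029123306), 33.57603454589844) 56
hose [[ 0.61461119 -0.27655332  0.08      ]]
[[0.78048131 0.1422022  0.19      ]]
[[0.77317515 0.1620445  0.        ]]
[[ 0.75153544 -0.09577234  0.03      ]]
[[ 0.4900379  -0.2175934   0.17      ]
 [ 0.52377627 -0.29656751  0.17      ]]
```

```bash
cat >> h.py <<'E'
def tgt(p,th,s=None):
    s=s or bot.sense()
    Rc=R.from_rotvec(s['tool_rot']); Rt=R.from_euler('z',th,degrees=True)*R.from_euler('x',180,degrees=True)
    d=Rc.inv().apply(np.array(p)-s['tcp_pos']); rv=(Rc.inv()*Rt).as_rotvec()
    a=Rc.apply([1,0,0])
    print('t',s['clock'],'tcp',s['tcp_pos'].round(4),'th',np.degrees(np.arctan2(a[1],a[0])).round(2),'F',s['wrist_force'].round(1),'w',round(s['grip_width'],4),'q',s['qpos'].round(2))
    print('shift',d.round(4),'turn',rv.round(4))
E
python3 -c "
from h import *
tgt([.51,-.258,.26],22)"
```

```text
t 0.15 tcp [ 0.2226 -0.6101  0.2259] th -69.96 F [0.7 0.1 0. ] w 0.0922 q [ 1.48  0.5  -0.43  1.55  0.22  1.14 -0.21]
shift [-0.2323 -0.3907 -0.0337] turn [-1.3000e-03  1.1000e-03 -1.6049e+00]
```

Call:
{"name": "drive_tool", "arguments": {
  "steps": [1, -0.02, -0.03, -0.034, 0, 0, -0.1, 1, -0.045, -0.065, -0.034, 0, 0, -0.2, 1, -0.065, -0.1, -0.034, 0, 0, -0.3, 1, -0.085, -0.135, -0.034, 0, 0, -0.4, 1, -0.105, -0.17, -0.034, 0, 0, -0.5, 1, -0.125, -0.205, -0.034, 0, 0, -0.6, 1, -0.145, -0.24, -0.034, 0, 0, -0.7, 1, -0.165, -0.275, -0.034, 0, 0, -0.8, 1, -0.185, -0.31, -0.034, 0, 0, -0.9, 1, -0.2, -0.335, -0.034, 0, 0, -1.0]
}}

```text
clock: 0.98
tcp_pos: [0.4712, -0.3041, 0.261]
tool_rot: [-3.123, 0.333, -0.002]
wrist_force: [1.3, 0.3, 0.4]
grip_width: 0.0917
```

```bash
python3 -c "
from h import *
tgt([.51,-.258,.26],22)"
```

```text
t 0.9833 tcp [ 0.4712 -0.3041  0.261 ] th -12.19 F [1.3 0.3 0.4] w 0.0917 q [ 1.15  0.37 -0.78  1.73  0.28  1.15  0.07]
shift [ 0.0282 -0.0532  0.0011] turn [-0.0006 -0.0012 -0.5967]
```

Call:
{"name": "drive_tool", "arguments": {
  "steps": [1, 0.01, -0.015, 0, 0, 0, -0.1, 1, 0.015, -0.03, 0, 0, 0, -0.2, 1, 0.02, -0.045, 0, 0, 0, -0.3, 1, 0.028, -0.053, 0.001, 0, 0, -0.4, 1, 0.028, -0.053, 0.001, 0, 0, -0.5, 1, 0.028, -0.053, 0.001, 0, 0, -0.597, 1, 0.028, -0.053, 0.001, 0, 0, -0.597, 1, 0.028, -0.053, 0.001, 0, 0, -0.597, 1, 0.028, -0.053, 0.001, 0, 0, -0.597, 1, 0.028, -0.053, 0.001, 0, 0, -0.597]
}}

```text
clock: 1.82
tcp_pos: [0.5077, -0.2626, 0.2597]
tool_rot: [3.087, 0.583, -0.0]
wrist_force: [-0.2, 0.8, 0.2]
grip_width: 0.0917
```

```bash
python3 -c "
from h import *
tgt([.513,-.259,.14],22)
cv2.imwrite('pics/w1.png',bot.grab_frame('wrist')[:,:,::-1])"
```

```text
t 1.8167 tcp [ 0.5077 -0.2626  0.2597] th 21.41 F [-0.2  0.8  0.2] w 0.0917 q [ 1.13  0.43 -0.91  1.7   0.37  1.18  0.5 ]
shift [ 0.0063 -0.0014  0.1197] turn [ 0.      0.0002 -0.0104]
```

View pics/w1.png

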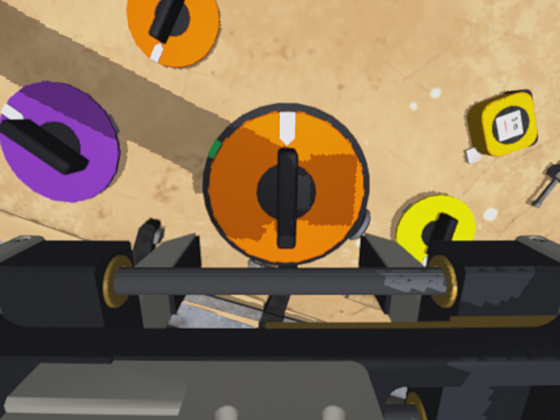

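The wrist view shows the bar upright from (287,150) to (286,247), the pointer at (287,128) and the green mark at (215,149). The jaws are already aligned with the bar. I'll turn these pixels into positions.

Run:
```python
from h import *
s=bot.sense()
f=lambda p,z:px2w('wrist',p,z,s)
print(f([[287,150],[286.5,247]],.17), f([[287,150],[286.5,247]],.17).mean(0))
im=cv2.imread('pics/w1.png');hsv=cv2.cvtColor(im,cv2.COLOR_BGR2HSV)
m=cv2.inRange(hsv,(5,150,90),(20,255,255));m[:105]=0;m[:,:195]=0;m[:,375:]=0
c=max(cv2.findContours(m,cv2.RETR_EXTERNAL,cv2.CHAIN_APPROX_NONE)[0],key=cv2.contourArea)
h=cv2.convexHull(c).reshape(-1,2);h=h[(h[:,1]<245)]
P=f(h,.128)
A=np.c_[2*P[:,:2],np.ones(len(P))];q=np.linalg.lstsq(A,(P[:,:2]**2).sum(1),rcond=None)[0]
cc=q[:2];print(cc,np.sqrt(q[2]+cc@cc))
p=f([[287,128]],.128)[0];g=f([[215,149]],.12)[0]
for v in(p,g):print(v,np.degrees(np.arctan2(*(v[:2]-cc)[::-1])),np.linalg.norm(v[:2]-cc))
```

```text
[[ 0.49620501 -0.21482073  0.17      ]
 [ 0.52820803 -0.2958109   0.17      ]] [ 0.51220652 -0.25531581  0.17      ]
[ 0.51314554 -0.25734527] 0.07837700946040337
[ 0.49099569 -0.1991263   0.128     ] 110.82969482254865 0.062290164789549185
[ 0.4321683  -0.24424699  0.12      ] 170.81184056711112 0.0820297425886861
```

```bash
python3 -c "
from h import *
tgt([.513,-.258,.14],21)"
```

```text
t 1.8667 tcp [ 0.5078 -0.2626  0.2598] th 21.43 F [ 0.1 -0.4 -0.7] w 0.0918 q [ 1.13  0.43 -0.91  1.7   0.37  1.18  0.5 ]
shift [ 0.0066 -0.0023  0.1197] turn [0.0001 0.0001 0.0076]
```

Call:
{"name": "drive_tool", "arguments": {
  "steps": [1, 0.0065, -0.0025, 0.02, 0, 0, 0.0075, 1, 0.0065, -0.0025, 0.045, 0, 0, 0.0075, 1, 0.0065, -0.0025, 0.07, 0, 0, 0.0075, 1, 0.0065, -0.0025, 0.09, 0, 0, 0.0075, 1, 0.0065, -0.0025, 0.105, 0, 0, 0.0075, 1, 0.0065, -0.0025, 0.115, 0, 0, 0.0075, 1, 0.0065, -0.0025, 0.12, 0, 0, 0.0075, 1, 0.0065, -0.0025, 0.12, 0, 0, 0.0075, 0, 0.0065, -0.0025, 0.12, 0, 0, 0.0075, 0, 0.0065, -0.0025, 0.12, 0, 0, 0.0075]
}}

```text
clock: 2.7
tcp_pos: [0.5139, -0.2579, 0.1409]
tool_rot: [3.087, 0.575, 0.002]
wrist_force: [0.6, -0.4, 0.6]
grip_width: 0.0827
```

Call:
{"name": "drive_tool", "arguments": {
  "steps": [0, 0, 0, 0, 0, 0, 0, 0, 0, 0, 0, 0, 0, 0, 0, 0, 0, 0, 0, 0, 0, 0, 0, 0, 0, 0, 0, 0, 0, 0, 0, 0, 0, 0, 0, 0, 0, 0, 0, 0, 0, 0, 0, 0, 0, 0, 0, 0, 0, 0, 0, 0, 0, 0, 0, 0, 0, 0, 0, 0, 0, 0, 0, 0, 0, 0, 0, 0, 0, 0]
}}

```text
clock: 3.53
tcp_pos: [0.5129, -0.2577, 0.1397]
tool_rot: [-3.088, -0.575, 0.0]
wrist_force: [0.8, -0.1, 0.8]
grip_width: 0.0179
```

```bash
python3 -c "
from h import *
tgt([.513,-.258,.14],81)"
```

```text
t 3.5333 tcp [ 0.5129 -0.2577  0.1397] th 21.11 F [ 0.8 -0.1  0.8] w 0.0179 q [ 1.04  0.57 -0.82  1.81  0.5   0.98  0.38]
shift [-0.0001  0.0003 -0.0003] turn [-1.0000e-04  1.0000e-04 -1.0453e+00]
```

Call:
{"name": "drive_tool", "arguments": {
  "steps": [0, 0, 0, 0, 0, 0, -0.05, 0, 0, 0, 0, 0, 0, -0.15, 0, 0, 0, 0, 0, 0, -0.26, 0, 0, 0, 0, 0, 0, -0.37, 0, 0, 0, 0, 0, 0, -0.48, 0, 0, 0, 0, 0, 0, -0.59, 0, 0, 0, 0, 0, 0, -0.7, 0, 0, 0, 0, 0, 0, -0.81, 0, 0, 0, 0, 0, 0, -0.92, 0, 0, 0, 0, 0, 0, -0.98]
}}

```text
clock: 4.37
tcp_pos: [0.513, -0.2579, 0.1397]
tool_rot: [-2.449, -1.967, -0.0]
wrist_force: [-0.3, -0.1, -0.0]
grip_width: 0.0176
```

Call:
{"name": "drive_tool", "arguments": {
  "steps": [0, 0, 0, 0, 0, 0, -0.02, 0, 0, 0, 0, 0, 0, -0.04, 0, 0, 0, 0, 0, 0, -0.06, 0, 0, 0, 0, 0, 0, -0.065, 0, 0, 0, 0, 0, 0, -0.065, 0, 0, 0, 0, 0, 0, -0.065, 0, 0, 0, 0, 0, 0, -0.065, 0, 0, 0, 0, 0, 0, -0.065, 0, 0, 0, 0, 0, 0, -0.065, 0, 0, 0, 0, 0, 0, -0.065]
}}

```text
clock: 5.2
tcp_pos: [0.513, -0.2577, 0.1397]
tool_rot: [2.389, 2.04, -0.0]
wrist_force: [0.3, 0.1, -1.4]
grip_width: 0.0175
```

Run:
```python
from h import *
tgt([.513,-.258,.14],81)
print(bot.sense()['wrist_torque'])
s=bot.sense()
a=bot.grab_frame('wrist')[:,:,::-1];b=bot.grab_frame('top')[:,:,::-1]
cv2.imwrite('pics/w2.png',a);cv2.imwrite('pics/t2.png',b)
cv2.imwrite('pics/c2.png',np.hstack([cv2.resize(b[165:245,315:395],(420,420),interpolation=cv2.INTER_CUBIC),a[:,:380]]))
```

```text
t 5.2 tcp [ 0.513  -0.2577  0.1397] th 80.97 F [ 0.3  0.1 -1.4] w 0.0175 q [ 1.18  0.68 -1.05  1.81  0.68  1.06  1.28]
shift [-0.0003  0.     -0.0003] turn [ 0.      0.0001 -0.0004]
[-0.11397439 -0.18816396 -0.089005  ]
```

View pics/c2.png

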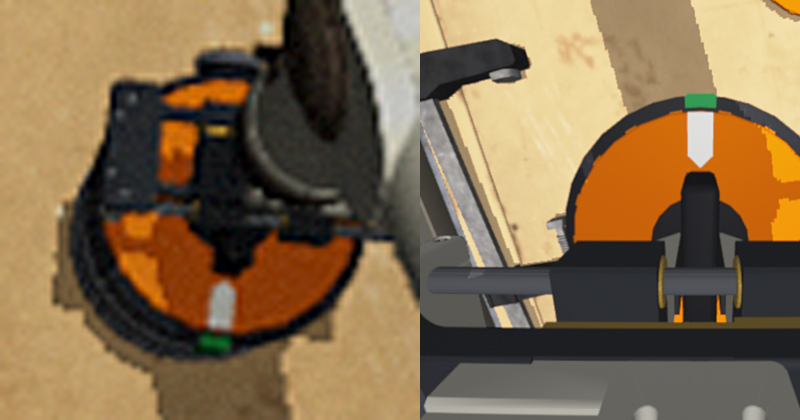

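The pointer (700,125) lines up with the green mark (700,101) in the wrist half of the picture. Lifting straight up.

Call:
{"name": "drive_tool", "arguments": {
  "steps": [0, 0, 0, -0.004, 0, 0, 0, 0, 0, 0, -0.01, 0, 0, 0, 0, 0, 0, -0.018, 0, 0, 0, 0, 0, 0, -0.028, 0, 0, 0, 0, 0, 0, -0.04, 0, 0, 0, 0, 0, 0, -0.055, 0, 0, 0, 0, 0, 0, -0.07, 0, 0, 0, 0, 0, 0, -0.085, 0, 0, 0, 0, 0, 0, -0.095, 0, 0, 0, 0, 0, 0, -0.1, 0, 0, 0]
}}

```text
clock: 6.13
tcp_pos: [0.514, -0.2579, 0.2422]
tool_rot: [2.387, 2.038, 0.001]
wrist_force: [0.5, 0.2, -2.4]
grip_width: 0.0181
```

Run:
```python
from h import *
s=bot.sense()
a=bot.grab_frame('wrist')[:,:,::-1];b=bot.grab_frame('top')[:,:,::-1]
cv2.imwrite('pics/w3.png',a);cv2.imwrite('pics/t3.png',b)
tgt([.5495,.116,.15],98.5)
# refine pad from initial top image, ring + mark
im=cv2.imread('pics/top0.png')
for r in (89,100):
  for c in ([.5495,.116],[.5505,.1165]):
    pass
```

```text
t 6.2333 tcp [ 0.5136 -0.2579  0.241 ] th 80.97 F [ 0.4 -0.7 -3.3] w 0.0179 q [ 1.25  0.58 -1.15  1.72  0.56  1.22  1.37]
shift [ 0.375  -0.0233  0.0906] turn [ 0.0016  0.0013 -0.3059]
```

View pics/w3.png

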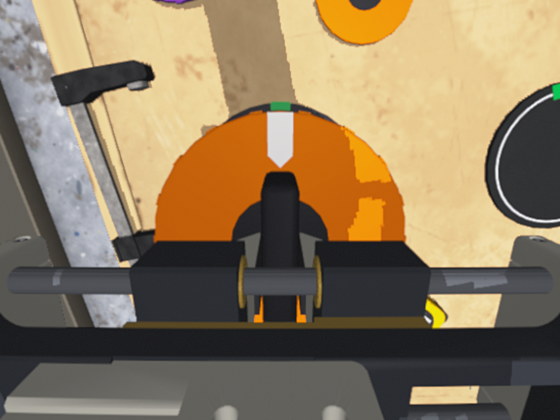

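Call:
{"name": "drive_tool", "arguments": {
  "steps": [0, 0.015, -0.001, 0, 0, 0, 0, 0, 0.04, -0.003, 0, 0, 0, -0.02, 0, 0.075, -0.005, 0, 0, 0, -0.05, 0, 0.11, -0.007, 0, 0, 0, -0.08, 0, 0.145, -0.009, 0, 0, 0, -0.11, 0, 0.18, -0.011, 0, 0, 0, -0.15, 0, 0.215, -0.013, 0, 0, 0, -0.18, 0, 0.25, -0.016, 0, 0, 0, -0.22, 0, 0.28, -0.018, 0, 0, 0, -0.25, 0, 0.3, -0.02, 0, 0, 0, -0.28]
}}

```text
clock: 7.07
tcp_pos: [0.5383, 0.0483, 0.2396]
tool_rot: [-2.069, -2.361, -0.002]
wrist_force: [-0.1, -0.8, -2.2]
grip_width: 0.0176
```

Call:
{"name": "drive_tool", "arguments": {
  "steps": [0, 0.015, -0.001, 0, 0, 0, -0.02, 0, 0.03, -0.002, 0, 0, 0, -0.025, 0, 0.035, -0.003, 0, 0, 0, -0.025, 0, 0.035, -0.003, 0, 0, 0, -0.025, 0, 0.035, -0.003, 0, 0, 0, -0.025, 0, 0.035, -0.003, 0, 0, 0, -0.025, 0, 0.035, -0.003, 0, 0, 0, -0.025, 0, 0.035, -0.003, 0, 0, 0, -0.025, 0, 0.035, -0.003, 0, 0, 0, -0.025, 0, 0.035, -0.003, 0, 0, 0, -0.025]
}}

```text
clock: 7.9
tcp_pos: [0.5331, 0.0756, 0.2397]
tool_rot: [2.053, 2.378, -0.0]
wrist_force: [-0.3, -0.4, -1.8]
grip_width: 0.0175
```

Run:
```python
from h import *
tgt([.5495,.116,.05],98.5)
a=bot.grab_frame('wrist')[:,:,::-1]
cv2.imwrite('pics/w4.png',a)
```

```text
t 7.9 tcp [0.5331 0.0756 0.2397] th 98.4 F [-0.3 -0.4 -1.8] w 0.0175 q [ 0.74  0.54 -1.24  1.8   0.55  1.2   1.05]
shift [0.0376 0.0221 0.1897] turn [-0.      0.     -0.0017]
```

View pics/w4.png

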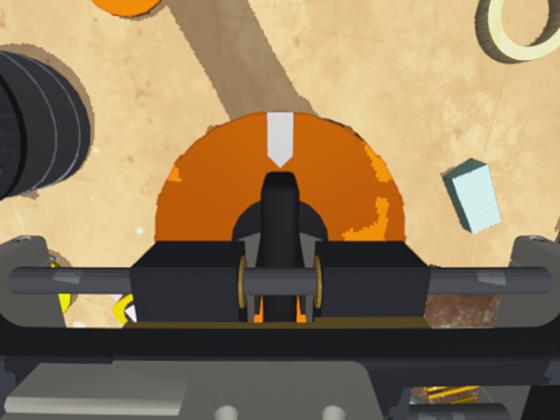

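Run:
```python
from h import *
def st(p,th): return dict(tcp_pos=np.array(p),tool_rot=(R.from_euler('z',th,degrees=True)*R.from_euler('x',180,degrees=True)).as_rotvec())
s3=st([.5136,-.2579,.241],80.97)
print(px2w('wrist',[[557,92],[487,170],[548,226]],.008,s3))
print(np.linalg.norm(px2w('wrist',[[487,170],[548,226],[520,100]],.006,s3)[:,:2]-[.5495,.116],axis=1))
s4=bot.sense()
print(px2w('wrist',[[450,177],[487,164],[500,220],[473,234]],.032,s4))
```

```text
[[0.46213544 0.10480968 0.008     ]
 [0.54921373 0.01824972 0.008     ]
 [0.64448135 0.10848931 0.008     ]]
[0.09639959 0.09618531 0.1015837 ]
[[0.49838691 0.28775079 0.032     ]
 [0.47551113 0.32907337 0.032     ]
 [0.54388386 0.3711088  0.032     ]
 [0.56811431 0.34172113 0.032     ]]
```

Run:
```python
import cv2
im=cv2.imread('pics/w4.png');cv2.imwrite('pics/z4.png',cv2.resize(im[140:250,420:530],None,fx=5,fy=5,interpolation=cv2.INTER_CUBIC))
```

```text
(no output)
```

View pics/z4.png

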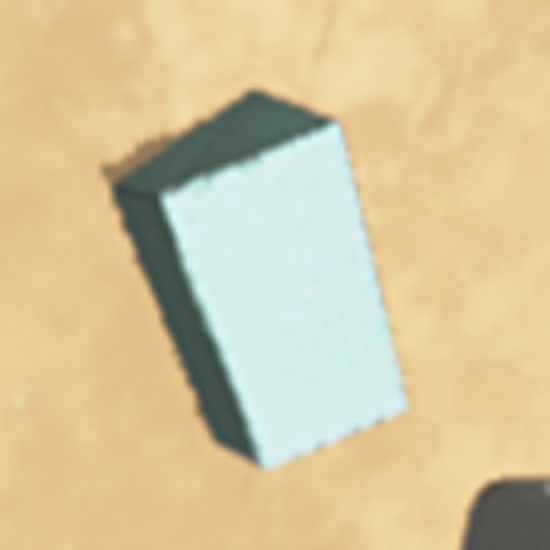

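Call:
{"name": "drive_tool", "arguments": {
  "steps": [0, 0.015, 0.008, 0.01, 0, 0, 0, 0, 0.03, 0.016, 0.03, 0, 0, 0, 0, 0.0375, 0.0217, 0.06, 0, 0, 0, 0, 0.0375, 0.0217, 0.09, 0, 0, 0, 0, 0.0375, 0.0217, 0.115, 0, 0, 0, 0, 0.0375, 0.0217, 0.14, 0, 0, 0, 0, 0.0375, 0.0217, 0.155, 0, 0, 0, 0, 0.0375, 0.0217, 0.165, 0, 0, 0, 0, 0.0375, 0.0217, 0.172, 0, 0, 0, 0, 0.0375, 0.0217, 0.176, 0, 0, 0]
}}

```text
clock: 8.78
tcp_pos: [0.5493, 0.1166, 0.0636]
tool_rot: [2.052, 2.379, 0.001]
wrist_force: [-0.3, -0.5, -3.1]
grip_width: 0.0179
```

Run:
```python
from h import *
tgt([.55,.116,.05],98.2)
def st(p,th): return dict(tcp_pos=np.array(p),tool_rot=(R.from_euler('z',th,degrees=True)*R.from_euler('x',180,degrees=True)).as_rotvec())
s4=st([.5331,.0756,.2397],98.4)
P=px2w('wrist',np.array([(163,193),(335,122),(405,407),(265,467)])/5+[420,140],.032,s4)
print(P,P.mean(0))
for i in range(4):
    d=P[(i+1)%4]-P[i];print(np.linalg.norm(d),np.degrees(np.arctan2(d[1],d[0])))
```

```text
t 8.7833 tcp [0.5493 0.1166 0.0636] th 98.45 F [-0.3 -0.5 -3.1] w 0.0179 q [ 0.47  0.77 -0.99  1.88  0.8   0.95  0.82]
shift [-0.0007  0.0006  0.0136] turn [ 0.0004 -0.0003  0.0044]
[[0.49995178 0.29141316 0.032     ]
 [0.47609166 0.32900933 0.032     ]
 [0.54566356 0.37285856 0.032     ]
 [0.56738134 0.34117325 0.032     ]] [0.52227208 0.33361358 0.032     ]
0.04452838800993789 122.4009403052649
0.08223748670889083 32.22209345813816
0.03841381420568354 -55.57244320731273
0.08380221670796932 -143.57428098083903
```

Call:
{"name": "drive_tool", "arguments": {
  "steps": [0, 0, 0, 0.003, 0, 0, 0, 0, 0, 0, 0.006, 0, 0, 0, 0, 0, 0, 0.009, 0, 0, 0, 0, 0, 0, 0.0115, 0, 0, 0, 0, 0, 0, 0.013, 0, 0, 0, 0, 0, 0, 0.014, 0, 0, 0, 0, 0, 0, 0.0145, 0, 0, 0, 0, 0, 0, 0.0145, 0, 0, 0, 0, 0, 0, 0.0145, 0, 0, 0, 0, 0, 0, 0.0145, 0, 0, 0]
}}

```text
clock: 9.62
tcp_pos: [0.5491, 0.1164, 0.0497]
tool_rot: [2.051, 2.379, 0.0]
wrist_force: [-1.4, -1.0, 5.6]
grip_width: 0.0179
```

Run:
```python
from h import *
tgt([.55,.116,.05],98.2)
b=bot.grab_frame('top')[:,:,::-1]
cv2.imwrite('pics/t5.png',cv2.resize(b[150:250,190:300],None,fx=5,fy=5,interpolation=cv2.INTER_CUBIC))
```

```text
t 9.6167 tcp [0.5491 0.1164 0.0497] th 98.46 F [-1.4 -1.   5.6] w 0.0179 q [ 0.46  0.79 -0.97  1.89  0.82  0.93  0.8 ]
shift [-0.0006  0.0008 -0.0003] turn [0.0004 0.0004 0.0046]
```

View pics/t5.png

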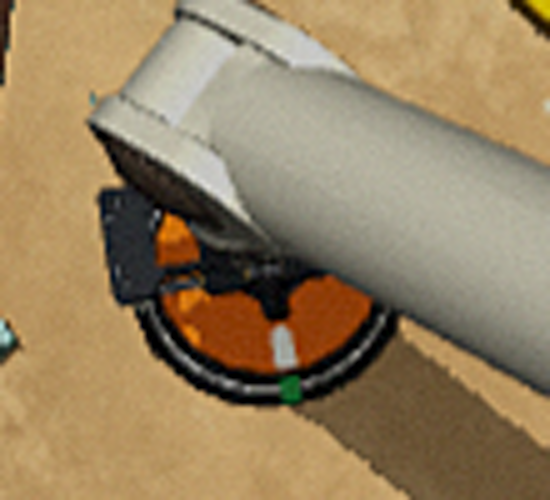

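The lid stands on the pad, with contact force around +9 N relative to hanging. Its pointer (285,348) faces the green mark (291,388) and it is centred in the ring, so I'll open and rise.

Call:
{"name": "drive_tool", "arguments": {
  "steps": [1, 0, 0, 0, 0, 0, 0, 1, 0, 0, 0, 0, 0, 0, 1, 0, 0, 0, 0, 0, 0, 1, 0, 0, 0, 0, 0, 0, 1, 0, 0, 0, 0, 0, 0, 1, 0, 0, 0, 0, 0, 0, 1, 0, 0, 0, 0, 0, 0, 1, 0, 0, 0, 0, 0, 0, 1, 0, 0, 0, 0, 0, 0, 1, 0, 0, 0, 0, 0, 0]
}}

```text
clock: 10.5
tcp_pos: [0.5489, 0.1164, 0.0492]
tool_rot: [2.051, 2.379, 0.0]
wrist_force: [-0.0, 0.3, 0.1]
grip_width: 0.0799
```

Call:
{"name": "drive_tool", "arguments": {
  "steps": [1, 0, 0, -0.01, 0, 0, 0, 1, 0, 0, -0.03, 0, 0, 0, 1, 0, 0, -0.055, 0, 0, 0, 1, 0, 0, -0.08, 0, 0, 0, 1, 0, 0, -0.105, 0, 0, 0, 1, 0, 0, -0.13, 0, 0, 0, 1, 0, 0, -0.15, 0, 0, 0, 1, 0, 0, -0.16, 0, 0, 0, 1, 0, 0, -0.16, 0, 0, 0, 1, 0, 0, -0.16, 0, 0, 0]
}}

```text
clock: 11.33
tcp_pos: [0.5489, 0.1162, 0.2092]
tool_rot: [2.051, 2.378, -0.0]
wrist_force: [-0.6, -0.3, 0.2]
grip_width: 0.0916
```

Run:
```python
from h import *
tgt([.515,.328,.19],123.6)
tgt([.515,.328,.19],-56.4)
b=bot.grab_frame('wrist')[:,:,::-1]
cv2.imwrite('pics/w6.png',b)
```

```text
t 11.3333 tcp [0.5489 0.1162 0.2092] th 98.45 F [-0.6 -0.3  0.2] w 0.0916 q [ 0.6   0.6  -1.17  1.78  0.6   1.17  0.96]
shift [ 0.2145 -0.0025  0.0191] turn [ 3.00e-04  7.00e-04 -4.39e-01]
t 11.3333 tcp [0.5489 0.1162 0.2092] th 98.45 F [-0.6 -0.3  0.2] w 0.0916 q [ 0.6   0.6  -1.17  1.78  0.6   1.17  0.96]
shift [ 0.2145 -0.0025  0.0191] turn [ 1.0000e-03 -5.0000e-04  2.7026e+00]
```

View pics/w6.png

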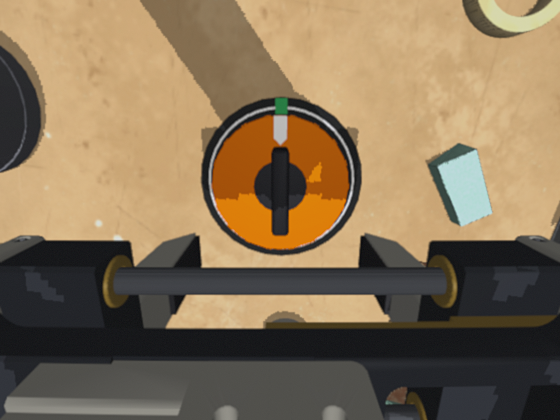

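The lid is released on the pad with its pointer (281,128) in line with the mark (281,105) and concentric with the ring. Moving on to the offcut.

Call:
{"name": "drive_tool", "arguments": {
  "steps": [1, 0.015, 0, 0, 0, 0, -0.03, 1, 0.045, 0, 0, 0, 0, -0.1, 1, 0.08, 0, 0, 0, 0, -0.18, 1, 0.115, 0, 0, 0, 0, -0.26, 1, 0.15, 0, 0.01, 0, 0, -0.34, 1, 0.18, -0.002, 0.019, 0, 0, -0.42, 1, 0.205, -0.0025, 0.019, 0, 0, -0.44, 1, 0.2145, -0.0025, 0.019, 0, 0, -0.44, 1, 0.2145, -0.0025, 0.019, 0, 0, -0.44, 1, 0.2145, -0.0025, 0.019, 0, 0, -0.44]
}}

```text
clock: 12.22
tcp_pos: [0.5146, 0.3276, 0.1892]
tool_rot: [-1.482, -2.77, 0.003]
wrist_force: [-0.2, -1.1, -0.6]
grip_width: 0.0917
```

Run:
```python
from h import *
tgt([.52,.333,.025],123.6)
b=bot.grab_frame('wrist')[:,:,::-1]
cv2.imwrite('pics/w7.png',b)
```

```text
t 12.2167 tcp [0.5146 0.3276 0.1892] th 123.69 F [-0.2 -1.1 -0.6] w 0.0917 q [ 0.17  0.74 -1.17  1.68  0.72  1.23  0.99]
shift [0.0016 0.0077 0.1642] turn [-0.0018  0.0006  0.0015]
```

View pics/w7.png

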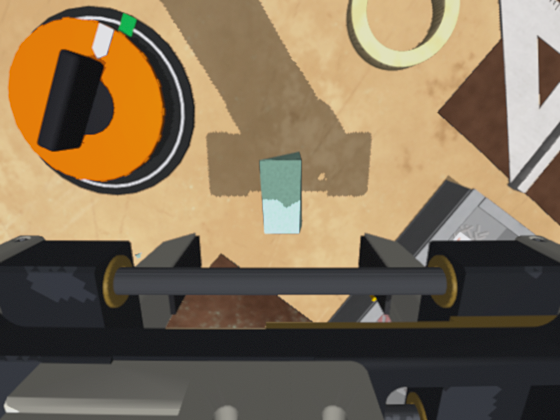

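The block is seen upright, with top corners (260,160), (300,158), (300,233) and (265,233).

Run:
```python
from h import *
s=bot.sense()
P=px2w('wrist',[(260,161),(300,158),(300,233),(265,233)],.032,s)
print(P.mean(0))
for i in range(4):
    d=P[(i+1)%4]-P[i];print(np.linalg.norm(d),np.degrees(np.arctan2(d[1],d[0])))
tgt([P.mean(0)[0]-.003,P.mean(0)[1]-.002,.027],124)
im=cv2.imread('pics/w7.png');cv2.imwrite('pics/z7.png',cv2.resize(im[140:250,220:340],None,fx=5,fy=5,interpolation=cv2.INTER_CUBIC))
```

```text
[0.52284292 0.33355149 0.032     ]
0.042605424808274124 127.91006825095167
0.0850429009476684 34.678085659054695
0.03982352038727099 -56.35341400672235
0.08196911161437939 -143.419892277119
t 12.2667 tcp [0.5154 0.3265 0.1893] th 123.58 F [ 0.8  0.1 -0.3] w 0.0917 q [ 0.17  0.74 -1.17  1.68  0.72  1.23  0.99]
shift [0.0019 0.0068 0.1623] turn [-0.0016  0.0012 -0.0073]
```

View pics/z7.png

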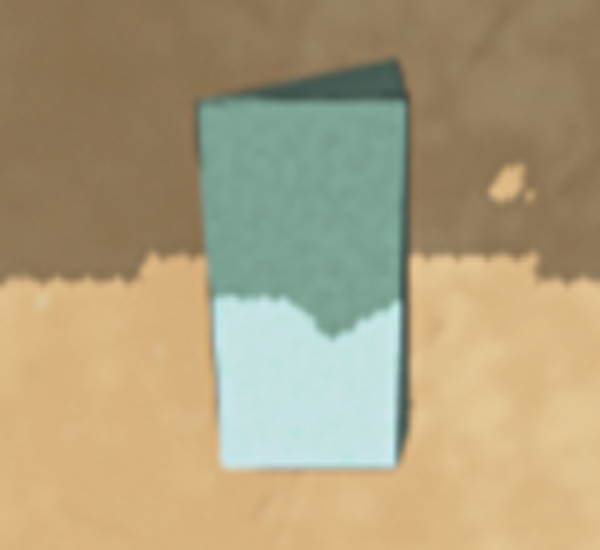

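Call:
{"name": "drive_tool", "arguments": {
  "steps": [1, 0.002, 0.007, 0.02, 0, 0, -0.007, 1, 0.002, 0.007, 0.055, 0, 0, -0.007, 1, 0.002, 0.007, 0.09, 0, 0, -0.007, 1, 0.002, 0.007, 0.12, 0, 0, -0.007, 1, 0.002, 0.007, 0.145, 0, 0, -0.007, 1, 0.002, 0.007, 0.162, 0, 0, -0.007, 1, 0.002, 0.007, 0.173, 0, 0, -0.007, 1, 0.002, 0.007, 0.179, 0, 0, -0.007, 1, 0.002, 0.007, 0.181, 0, 0, -0.007, 1, 0.002, 0.007, 0.181, 0, 0, -0.007]
}}

```text
clock: 13.1
tcp_pos: [0.5202, 0.3339, 0.0099]
tool_rot: [1.474, 2.774, 0.002]
wrist_force: [-0.4, -0.1, -0.1]
grip_width: 0.0921
```

Call:
{"name": "drive_tool", "arguments": {
  "steps": [0, 0, 0, 0, 0, 0, 0, 0, 0, 0, 0, 0, 0, 0, 0, 0, 0, 0, 0, 0, 0, 0, 0, 0, 0, 0, 0, 0, 0, 0, 0, 0, 0, 0, 0, 0, 0, 0, 0, 0, 0, 0, 0, 0, 0, 0, 0, 0, 0, 0, 0, 0, 0, 0, 0, 0, 0, 0, 0, 0, 0, 0, 0, 0, 0, 0, 0, 0, 0, 0]
}}

```text
clock: 13.93
tcp_pos: [0.5196, 0.3338, 0.0093]
tool_rot: [1.473, 2.775, -0.0]
wrist_force: [0.0, -0.2, 2.2]
grip_width: 0.045
```

Call:
{"name": "drive_tool", "arguments": {
  "steps": [0, 0, 0, -0.005, 0, 0, 0, 0, 0, 0, -0.02, 0, 0, 0, 0, 0, 0, -0.045, 0, 0, 0, 0, 0, 0, -0.075, 0, 0, 0, 0, 0, 0, -0.105, 0, 0, 0, 0, 0, 0, -0.135, 0, 0, 0, 0, 0, 0, -0.165, 0, 0, 0, 0, 0, 0, -0.19, 0, 0, 0, 0, 0, 0, -0.205, 0, 0, 0, 0, 0, 0, -0.21, 0, 0, 0]
}}

```text
clock: 14.77
tcp_pos: [0.5204, 0.335, 0.2229]
tool_rot: [1.472, 2.773, 0.006]
wrist_force: [-0.7, -0.3, -0.4]
grip_width: 0.0449
```

Run:
```python
from h import *
tgt([.515,-.258,.22],80)
b=bot.grab_frame('wrist')[:,:,::-1]
cv2.imwrite('pics/w8.png',b)
```

```text
t 14.7667 tcp [0.5204 0.335  0.2229] th 124.09 F [-0.7 -0.3 -0.4] w 0.0449 q [ 0.17  0.72 -1.19  1.63  0.69  1.28  1.02]
shift [-0.4881 -0.3368  0.0015] turn [ 0.0046 -0.0015  0.7695]
```

View pics/w8.png

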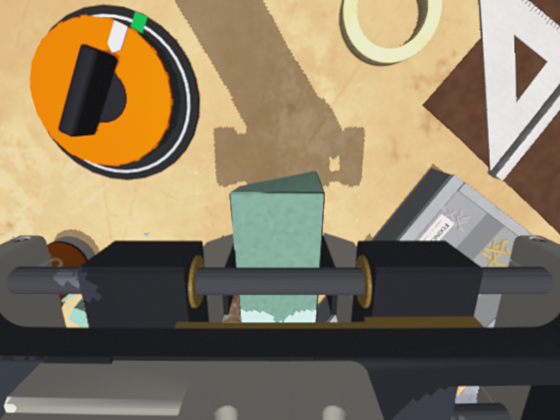

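Call:
{"name": "drive_tool", "arguments": {
  "steps": [0, -0.012, -0.008, 0, 0, 0, 0.03, 0, -0.037, -0.025, 0, 0, 0, 0.1, 0, -0.065, -0.045, 0, 0, 0, 0.18, 0, -0.093, -0.064, 0, 0, 0, 0.26, 0, -0.121, -0.083, 0, 0, 0, 0.34, 0, -0.149, -0.103, 0, 0, 0, 0.42, 0, -0.177, -0.122, 0, 0, 0, 0.5, 0, -0.205, -0.141, 0, 0, 0, 0.58, 0, -0.233, -0.161, 0, 0, 0, 0.66, 0, -0.25, -0.172, 0, 0, 0, 0.72]
}}

```text
clock: 15.65
tcp_pos: [0.5158, 0.0253, 0.2172]
tool_rot: [-2.364, -2.068, 0.006]
wrist_force: [0.1, -0.6, -0.8]
grip_width: 0.0453
```

Run:
```python
from h import *
tgt([.513,-.258,.22],80)
```

```text
t 15.65 tcp [0.5158 0.0253 0.2172] th 82.35 F [ 0.1 -0.6 -0.8] w 0.0453 q [ 0.82  0.49 -1.18  1.88  0.51  1.12  0.89]
shift [-0.2812  0.0349 -0.0022] turn [-0.0033  0.0024  0.041 ]
```

Call:
{"name": "drive_tool", "arguments": {
  "steps": [0, -0.03, 0.004, -0.002, 0, 0, 0.01, 0, -0.065, 0.008, -0.002, 0, 0, 0.02, 0, -0.1, 0.012, -0.002, 0, 0, 0.03, 0, -0.135, 0.017, -0.002, 0, 0, 0.04, 0, -0.17, 0.021, -0.002, 0, 0, 0.04, 0, -0.205, 0.025, -0.002, 0, 0, 0.04, 0, -0.235, 0.029, -0.002, 0, 0, 0.04, 0, -0.26, 0.032, -0.002, 0, 0, 0.04, 0, -0.275, 0.034, -0.002, 0, 0, 0.04, 0, -0.28, 0.035, -0.002, 0, 0, 0.04]
}}

```text
clock: 16.48
tcp_pos: [0.5156, -0.2549, 0.2195]
tool_rot: [-2.4, -2.024, 0.002]
wrist_force: [-0.1, -0.1, -1.3]
grip_width: 0.0451
```

Run:
```python
from h import *
tgt([.513,-.258,.11],80)
b=bot.grab_frame('wrist')[:,:,::-1]
cv2.imwrite('pics/w9.png',b)
```

```text
t 16.4833 tcp [ 0.5156 -0.2549  0.2195] th 80.27 F [-0.1 -0.1 -1.3] w 0.0451 q [ 1.22  0.59 -1.12  1.73  0.57  1.19  1.34]
shift [-0.0035 -0.0018  0.1095] turn [-0.0024 -0.0005  0.0047]
```

View pics/w9.png

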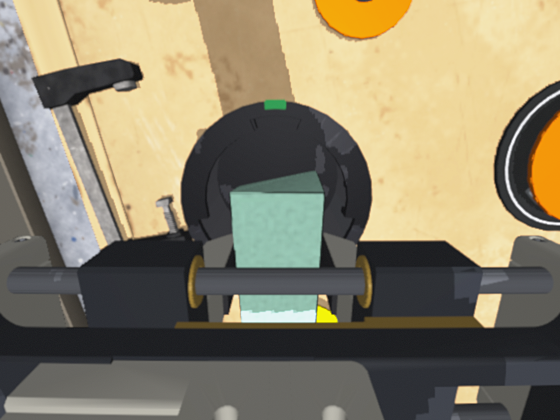

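Call:
{"name": "drive_tool", "arguments": {
  "steps": [0, -0.0035, -0.002, 0.01, 0, 0, 0, 0, -0.0035, -0.002, 0.025, 0, 0, 0, 0, -0.0035, -0.002, 0.04, 0, 0, 0, 0, -0.0035, -0.002, 0.055, 0, 0, 0, 0, -0.0035, -0.002, 0.07, 0, 0, 0, 0, -0.0035, -0.002, 0.085, 0, 0, 0, 0, -0.0035, -0.002, 0.1, 0, 0, 0, 0, -0.0035, -0.002, 0.112, 0, 0, 0, 0, -0.0035, -0.002, 0.12, 0, 0, 0, 0, -0.0035, -0.002, 0.125, 0, 0, 0]
}}

```text
clock: 17.37
tcp_pos: [0.514, -0.2547, 0.0948]
tool_rot: [-2.396, -2.03, 0.0]
wrist_force: [-0.6, 0.8, -0.2]
grip_width: 0.0447
```

Call:
{"name": "drive_tool", "arguments": {
  "steps": [0.68, 0, 0, 0, 0, 0, 0, 0.68, 0, 0, 0, 0, 0, 0, 0.68, 0, 0, 0, 0, 0, 0, 0.68, 0, 0, 0, 0, 0, 0, 0.68, 0, 0, 0, 0, 0, 0, 0.68, 0, 0, 0, 0, 0, 0, 0.68, 0, 0, 0, 0, 0, 0, 0.68, 0, 0, 0, 0, 0, 0, 0.68, 0, 0, 0, 0, 0, 0, 0.68, 0, 0, 0, 0, 0, 0]
}}

```text
clock: 18.2
tcp_pos: [0.5144, -0.255, 0.0963]
tool_rot: [2.397, 2.03, 0.0]
wrist_force: [-1.1, -0.4, 0.1]
grip_width: 0.0624
```

Call:
{"name": "drive_tool", "arguments": {
  "steps": [0.68, 0, 0, -0.01, 0, 0, 0, 0.68, 0, 0, -0.03, 0, 0, 0, 0.68, 0, 0, -0.055, 0, 0, 0, 0.68, 0, 0, -0.08, 0, 0, 0, 0.68, 0, 0, -0.105, 0, 0, 0, 0.68, 0, 0, -0.13, 0, 0, 0, 0.68, 0, 0, -0.15, 0, 0, 0, 0.68, 0, 0, -0.17, 0, 0, 0, 0.68, 0, 0, -0.175, 0, 0, 0, 0.68, 0, 0, -0.175, 0, 0, 0]
}}

```text
clock: 19.03
tcp_pos: [0.5154, -0.255, 0.2732]
tool_rot: [2.395, 2.028, 0.002]
wrist_force: [-0.3, 1.0, -0.5]
grip_width: 0.0628
```

Run:
```python
from h import *
tgt([.513,-.258,.11],80)
b=bot.grab_frame('wrist')[:,:,::-1];t=bot.grab_frame('top')[:,:,::-1]
cv2.imwrite('pics/w10.png',b);cv2.imwrite('pics/t10.png',t)
```

```text
t 19.0333 tcp [ 0.5154 -0.255   0.2732] th 80.53 F [-0.3  1.  -0.5] w 0.0628 q [ 1.26  0.54 -1.16  1.68  0.52  1.27  1.39]
shift [-0.0031 -0.0024  0.1632] turn [0.0032 0.0014 0.0093]
```

View pics/w10.png

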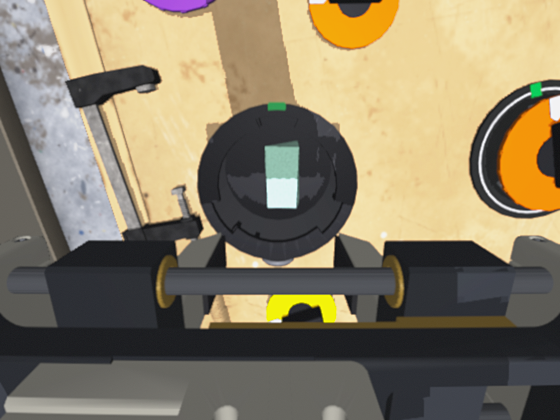

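View pics/t10.png

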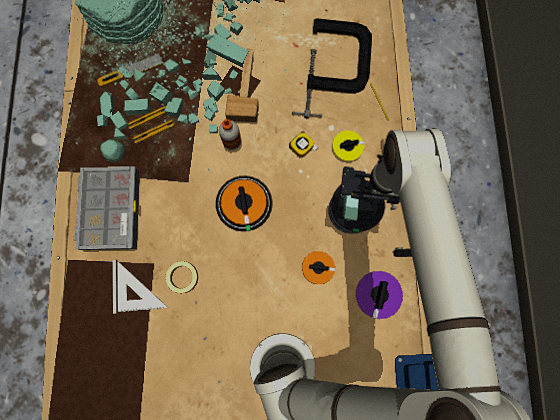

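The offcut lies on the canister floor at (282,177) in the wrist view. In the top view the lid sits on the pad at (244,203) with its pointer at the mark, and the bottle and tape measure haven't moved. Handing in.

```bash
python3 -c "
from workcell import bot
print(bot.finish_job())"
```

```text
the job is handed in; nothing more can be done
None
```

The job is handed in at about 19 s of the 54 s allowed. The foam offcut is in the canister and the lid is parked on the pad.

- **Lid opened:** I gripped the lid's handle and turned it 60° anticlockwise, until its pointer lined up with the canister's green mark in the wrist view. It then lifted free and level.
- **Lid parked:** I lowered the lid onto the pad while still holding it, then let go. The wrist picture afterwards showed it centred in the white ring, with its pointer in line with the pad's mark.
- **Offcut binned:** I gripped the block across its long faces and let it go inside the canister's mouth. The last wrist picture shows it lying flat on the canister floor, near the middle.
- **Last checks:** The glue bottle and tape measure were in the same places in the last top picture as in the first. The gripper was clear of everything, with only about 1 N read at the wrist.

One measurement differed from the sizes given: the block's top face measured about 83 mm long, against 96 mm overall. I put that down to its slanted ends, and it did not affect the grasp. No check failed, but the hand-in gives no verdict.

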